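# Pack the microscope set into its tray

### The job

Pack away the microscope set: put the drilled brass sample plate, the square chip holder, the eyepiece and the objective lens each into the nest made for it in the white tray, the two plates face up, flat, in the middle and squarely between their end stops, the eyepiece and the lens standing upright in the small and the large round cup. Set each one down gently, without dropping it, and leave the plain brass blank and the flat dust cap lying where they are.

Things in the scene. Friction and masses are not known exactly. Their poses are not given: they have to be found in the camera images.
- sample_plate: The drilled sample plate: a flat brass plate 80 x 36 x 10 mm, the longest loose brass piece, with two fields of small dark holes and four small dark screw heads standing 2 mm proud at its corners (20 mm or more off its middle). About 240 g. Lies face up. Origin: centre of its underside; x along its length, z up.
- chip_holder: The chip holder: a square brass plate 40 x 40 x 10 mm with a raised white frame and black chip in the middle (up to 13 mm high) and four small screw heads. About 135 g. Lies face up. Origin: centre of its underside; x and y along its sides, z up.
- eyepiece: The microscope eyepiece, standing upright: a bare-metal tube 32 mm in diameter and 22 mm high, and on it a black head 40 mm in diameter up to a height of 50 mm with a small glass lens on top. About 90 g. Origin: centre of its underside, z up.
- objective: The objective lens, standing upright: a black barrel 56 mm in diameter and 38 mm high, with a bright metal ring and a glass lens on top. About 180 g. Origin: centre of its underside, z up.
- blank: Look-alike, not part of the set: a plain brass blank 62 x 36 x 10 mm without holes or screws. Loose, about 190 g. Origin: centre of its underside; x along its length, z up.
- dust_cap: Look-alike, not part of the set: a plain flat black dust cap 56 mm in diameter and only 14 mm high, no glass. Loose, about 30 g. Origin: centre of its underside, z up.
- plate_nest: Nest of the sample plate: a grey pad 108 x 56 mm with a stop (6 mm thick, 6 mm high above the pad) across each end, 96 mm apart inside; the long sides are open, for the fingers. Origin: centre of its underside, z up; the thing rests 6 mm above it, 12 mm above the table. Fixed. x runs from stop to stop.
- holder_nest: Nest of the chip holder: a grey pad 68 x 56 mm with a stop (6 mm thick, 6 mm high above the pad) across each end of its length, 56 mm apart inside; the other sides are open, for the fingers. Origin: centre of its underside, z up; the thing rests 6 mm above it, 12 mm above the table. Fixed. x runs from stop to stop.
- eyepiece_nest: Nest of the eyepiece: the smaller grey round cup, 52 mm wide inside, 62 mm outside, 18 mm high. Origin: centre of its underside, z up; the thing rests 6 mm above it, 12 mm above the table. Fixed. All four nests stand on one white tray (290 x 270 mm, rim 12 mm high) two by two, centres 130 mm apart along the nests' x and 120 mm along y, in any order.
- objective_nest: Nest of the objective lens: the larger grey round cup, 76 mm wide inside, 86 mm outside, 18 mm high. Origin: centre of its underside, z up; the thing rests 6 mm above it, 12 mm above the table. Fixed. All four nests stand on one white tray (290 x 270 mm, rim 12 mm high) two by two, centres 130 mm apart along the nests' x and 120 mm along y, in any order.
Things that resemble listed ones, but are neither listed nor needed, are in the scene too. Leave any orange, red or turquoise look-alike of the sample_plate alone.

How it is judged:
By the outcome, as a careful person would: the job done as asked, in the order asked, and still so for the second after the job is handed in, with the robot touching nothing.
It also fails if it takes over 96 s, if anything falls off the work surface, if the arm or the gripper's body presses on something with over 40 N, if the wrist force passes 120 N, or if a joint passes its speed limit or range.

### The arm

A 6-joint arm with a two-finger parallel gripper is mounted at the origin on the work surface. World frame = base frame: x ahead of the robot, y to its left, z up, the work surface at z = 0. Lengths are in mm, angles in degrees, forces in N, time in s.
With the tool pointing down it reaches from about 300 to 850 mm from the base axis. Payload 4.2 kg.
Tool frame: the origin (TCP) lies at the very end of the fingers, on their centre line; the grasp point (between the pads) lies 19 mm behind it (env.grip_point_offset is the distance from the TCP to the grasp point, in mm); z points along the fingers, y is the line along which they close (so a half turn about z gives the same grasp; the last joint's range is limited). The gripper opens to 91 mm and grips with 3 to 60 N. Pads are 32 mm wide; open, the fingers measure 118 mm over their backs; the gripper's body (76 mm by 178 mm) begins 60 mm behind the grasp point.
Start: joints at [-74.485, 18.312, 89.639, -0, 72.044, -1.146], TCP at [164.866, -550.874, 213.976] pointing down, gripper open.
Joint ranges: [-177.97, 177.97], [-48.28, 115.42], [12.27, 149.76], [-77.06, 257.06], [2.81, 150.46], [-146.56, 146.56]. Speed limits (degrees/s): [147.25, 147.25, 180, 180, 180, 180].

### API

Orientations are given as [roll, pitch, yaw] about the fixed x, y, z axes, in that order (R = Rz(yaw) Ry(pitch) Rx(roll)).
In Python, from workcell import env gives the robot as it stands. The module is installed in compiled form; this text tells all that it offers.
- The arm moves only by the tool arm_command, never from a script. Its argument "rows" is a list of rows, each an object with "delta_pos": the shift along the tool's x, y, z in mm, a list of three; "roll": the turn about the tool's z in units of 5 degrees (1.0 is 5 degrees); "jaw": the opening in per cent of the stroke, from 0 (shut) to 100 (fully open). A call has 1 to 20 rows; each row is the pose to reach, as a shift and turn from the pose commanded when the call began, along the tool's axes at that moment; what a row does not reach only later rows make up. A row lasts 1/12 s, in which the tool goes at most 41.7 mm and 7.16 degrees, less where a joint would pass 70% of its speed; a pose out of reach is approached as far as the arm can. A call with a gripper value outside its range is refused whole. The fingers move at their own pace and stop on an object; "squeeze" is the grip in N (left out, the last holds). Time passes only in rows, so rows that repeat a pose let the fingers close. It gives the time, the measured TCP pose, the force, the opening and the grip force at its end, in the units of the state.
- env.state(): the state, without advancing time (a new reading comes with each control period).
- env.grab_frame(name): name is "scene" or "top"; returns a dict with "img" (420x560x3 uint8, blue, green, red), "z_map" (420x560 float32, mm along the optical axis (not along the pixel's ray), 0 where there is no reading), "fov_y" (degrees; the focal length in pixels is half the picture's height over the tangent of half this angle, whatever the lens; pixels are square), "cx", "cy" (the principal point, pixels), "R" (3x3) and "t" (3): a world point X has camera coordinates R X + t. Camera axes: x right, y down, z forward; pixel columns grow to the right and rows downward; lengths in mm; the calibration is good to about 2 mm. A picture is of the moment at which its call begins.
- env.job_done(): hands the job in; it is judged then, once.
The state is a dict: "time_s": time; "qpos": joint angles; "qvel": joint speeds; "effort": joint torques, N m; "ee_pos": TCP position; "ee_rot": TCP orientation; "force": force on the tool from outside, world axes, zero at the start; "torque": the same for the moment, N m; "gripper_width": finger opening in mm; "gripper_force": force on a finger pad.
Only numpy, scipy, OpenCV 4.12 (cv2) and the standard library are available. Lean on these libraries where they do the work, as an engineer would, in place of code of your own. Each camera call takes 0.05 s, during which the arm holds its last target. There are 200 camera calls.

## Working session

There is one attempt and no reset: what is moved stays moved. The work goes in short steps, Python scripts to look and compute and a tool call to move; the robot and the scene stay as the last step left them, time stands still between calls to the robot, and variables do not carry over. Pictures are saved under pics/ and viewed, at most 14 in all, crops included, and the job is handed in when it is done.

Besides the shell and the picture viewer there is one more tool, called after ">>>" by a JSON object that holds its "method" and its "body", one argument or row to a line. arm_command: Moves the arm, as the interface text tells. Its arguments: {"type":"object","properties":{"rows":{"type":"array"},"squeeze":{"type":"number"}},"required":["rows"]}

```bash
mkdir -p pics; python3 - <<'E'
from workcell import env
import cv2,pickle
for n in("scene","top"):
    f=env.grab_frame(n); cv2.imwrite(f"pics/{n}0.png",f["img"]); pickle.dump(f,open(f"{n}0.pkl","wb"))
    print(n,f["fov_y"],f["cx"],f["cy"],f["R"].round(3).tolist(),f["t"].round(1).tolist())
s=env.state();print(s)
E
```

```text
scene 47.76728527635271 280.4585622469566 206.86326192458168 [[0.039, 0.999, -0.003], [0.825, -0.034, -0.564], [-0.563, 0.02, -0.826]] [16.4, -446.1, 1367.0]
top 43.35503126211901 278.56257990706337 204.2468315856346 [[0.023, -1.0, 0.005], [-0.974, -0.024, -0.225], [0.225, 0.0, -0.974]] [-30.8, 591.9, 1059.4]
{'time_s': 0.1, 'qpos': array([-7.44826318e+01,  1.83488648e+01,  8.96966315e+01, -2.98119161e-04,
        7.20438000e+01, -1.14577201e+00]), 'qvel': array([-0.00187987, -0.1745666 , -0.1925562 ,  0.01562738, -0.21712321,
       -0.11861595]), 'effort': array([-2.88231540e-06, -4.13333988e+01, -2.32510006e+01,  7.28443963e-02,
        4.21827310e-02, -6.13213228e-05]), 'ee_pos': array([ 164.76439381, -550.44307297,  213.21432738]), 'ee_rot': array([-1.79910716e+02, -1.50218368e-03,  1.66632311e+01]), 'force': array([0.6165706 , 0.44548474, 0.19707469]), 'torque': array([-0.0061246 ,  0.00101047, -0.02663669]), 'gripper_force': 0.0, 'gripper_width': 91.21885483952548}
```

View pics/top0.png

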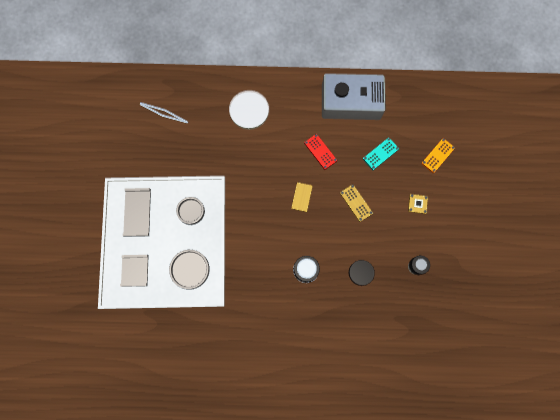

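View pics/scene0.png

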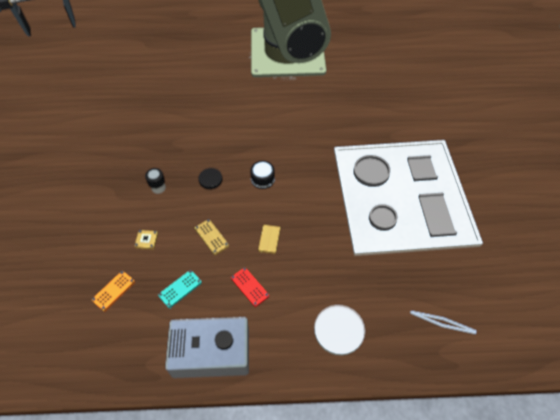

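Top picture: the sample plate candidates are brass with holes (357,203), brass blank (302,197), red (320,152), turquoise (381,153) and orange (438,155). By the description I choose (357,203). The chip holder is at (419,204), objective (307,269, glass), dust cap (362,272, flat) and eyepiece (420,265). The nests are plate (137,212), holder (134,271), small cup (190,210) and large cup (190,270). The scene picture shows the same layout, mirrored, with no collisions on the way.

```bash
cat > h.py <<'E'
import numpy as np,cv2,pickle
from workcell import env
def K(f): return f["img"].shape[0]/2/np.tan(np.radians(f["fov_y"]/2))
def ray(f,uv,z):
    uv=np.atleast_2d(uv).astype(float); F=K(f)
    d=np.c_[(uv[:,0]-f["cx"])/F,(uv[:,1]-f["cy"])/F,np.ones(len(uv))]@f["R"]
    c=-f["R"].T@f["t"]; return (c+d*((z-c[2])/d[:,2])[:,None])
def cloud(f):
    h,w=f["z_map"].shape;v,u=np.mgrid[:h,:w];F=K(f);Z=f["z_map"]
    C=np.stack([(u-f["cx"])/F*Z,(v-f["cy"])/F*Z,Z],-1); return (C-f["t"])@f["R"]
def go(x,y,z,yaw):
    """print delta & roll from measured pose to target (yaw mod 180, nearest)"""
    s=env.state();p=s["ee_pos"];y0=s["ee_rot"][2];a=np.radians(y0);c,n=np.cos(a),np.sin(a)
    dx,dy,dz=x-p[0],y-p[1],z-p[2]; r=((yaw-y0+90)%180)-90
    print("pos",p.round(1),"yaw",round(y0,2),"q6",s["qpos"][5].round(1),"-> delta",np.round([dx*c+dy*n,dx*n-dy*c,-dz],1),"roll",round(-r/5,2), "dyaw",round(r,1))
E
python3 - <<'E'
from h import *
seeds=dict(top=dict(plate=(357,203),holder=(419,204),eye=(420,265),obj=(307,269),blank=(302,197),cap=(362,272),
 nplate=(137,212),nholder=(134,271),neye=(190,210),nobj=(190,270)),
 scene=dict(plate=(212,237),holder=(146,239),eye=(155,178),obj=(263,173),blank=(270,239),cap=(210,178),
 nplate=(437,214),nholder=(422,168),neye=(383,217),nobj=(372,170)))
for n in("top","scene"):
    f=pickle.load(open(n+"0.pkl","rb"));P=cloud(f);im=f["img"];hsv=cv2.cvtColor(im,cv2.COLOR_BGR2HSV)
    for k,(u,v) in seeds[n].items():
        w=P[v-3:v+4,u-3:u+4].reshape(-1,3)
        print(n,k,"bgr",im[v,u],"hsv",hsv[v,u],"P",P[v,u].round(1),"zrange",w[:,2].min().round(1),w[:,2].max().round(1))
cv2.imwrite("pics/crop1.png",cv2.resize(pickle.load(open("top0.pkl","rb"))["img"][170:300,280:450],None,fx=4.5,fy=4.5,interpolation=cv2.INTER_CUBIC))
E
```

```text
top plate bgr [ 87 185 222] hsv [ 22 155 222] P [ 612.6 -192.7   11.1] zrange 5.2 15.3
top holder bgr [52 54 57] hsv [12 22 57] P [ 612.2 -330.3   17.4] zrange 8.5 20.6
top eye bgr [195 188 182] hsv [106  17 195] P [ 471.2 -316.8   56.9] zrange 46.0 56.9
top obj bgr [248 244 237] hsv [101  11 248] P [458.9 -80.4  41.2] zrange 35.2 44.3
top blank bgr [ 88 187 223] hsv [ 22 154 223] P [622.8 -68.9  13.7] zrange 4.5 13.8
top cap bgr [70 73 76] hsv [15 20 76] P [ 457.8 -201.2   16.4] zrange 8.8 18.8
top nplate bgr [183 191 198] hsv [ 16  19 198] P [579.9 298.6  11.4] zrange 8.4 17.7
top nholder bgr [193 202 209] hsv [ 17  20 209] P [448.7 294.2  11.3] zrange 6.8 16.1
top neye bgr [189 197 205] hsv [ 15  20 205] P [586.9 180.4  13.5] zrange 6.8 1165.4
top nobj bgr [202 211 219] hsv [ 16  20 219] P [453.7 172.5  12.4] zrange 7.7 15.4
scene plate bgr [107 192 223] hsv [ 22 133 223] P [ 616.3 -186.5    8.3] zrange 7.1 877.6
scene holder bgr [101 108 100] hsv [ 64  19 108] P [ 620.4 -323.8   16.4] zrange 8.4 16.4
scene eye bgr [117 114 107] hsv [ 99  22 117] P [ 485.1 -312.3   50.5] zrange 44.8 877.6
scene obj bgr [251 247 239] hsv [100  12 251] P [473.5 -74.2  41.2] zrange 35.6 877.6
scene blank bgr [109 196 225] hsv [ 22 131 225] P [628.5 -63.3  12. ] zrange 7.2 877.6
scene cap bgr [44 43 43] hsv [120   6  44] P [ 462.3 -196.7   14.9] zrange 10.1 877.6
scene nplate bgr [164 164 165] hsv [  0   2 165] P [580.1 303.1  11.8] zrange 9.1 877.6
scene nholder bgr [161 162 163] hsv [ 15   3 163] P [451.1 297.   12.2] zrange 9.4 17.6
scene neye bgr [165 166 167] hsv [ 15   3 167] P [583.7 183.7  12.9] zrange 9.9 15.2
scene nobj bgr [163 163 164] hsv [  0   2 164] P [454.2 178.7  14.7] zrange 8.4 16.0
```

View pics/crop1.png

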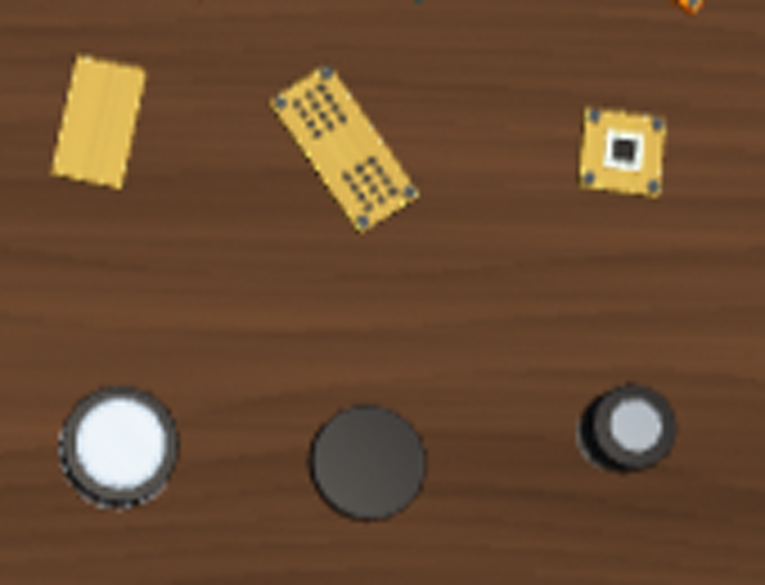

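Crop: confirmed. The drilled plate with four screw heads is at crop (345,150), the plain blank at (98,122), the chip holder at (623,150), the glass objective at (120,447), the cap without glass at (367,463), and the eyepiece at (632,427).

```bash
cat >> h.py <<'E'
def rect(pts):
    (cx,cy),(w,h),a=cv2.minAreaRect(pts[:,:2].astype(np.float32))
    if w<h: w,h,a=h,w,a+90
    return np.round([cx,cy,w,h,((a+90)%180)-90],1)
def comps(mask,amin=30):
    return [c[:,0] for c in cv2.findContours(mask.astype(np.uint8),cv2.RETR_EXTERNAL,cv2.CHAIN_APPROX_NONE)[0] if cv2.contourArea(c)>amin]
def near(cs,uv): return min(cs,key=lambda c:np.hypot(*(c.mean(0)-uv)))
E
python3 - <<'E'
from h import *
S=dict(top=dict(plate=(357,203),holder=(419,204),blank=(302,197),eye=(420,265),obj=(307,269),cap=(362,272),tray=(163,242),nplate=(137,212),nholder=(134,271),neye=(190,210),nobj=(190,270)),
 scene=dict(plate=(212,237),holder=(146,239),blank=(270,239),eye=(155,174),obj=(263,170),cap=(210,178),tray=(405,195),nplate=(437,214),nholder=(422,168),neye=(383,217),nobj=(372,170)))
for n in("top","scene"):
    f=pickle.load(open(n+"0.pkl","rb"));im=f["img"];im=cv2.resize(im,None,fx=4,fy=4,interpolation=cv2.INTER_CUBIC)
    H,Sa,V=cv2.split(cv2.cvtColor(im,cv2.COLOR_BGR2HSV)); up=lambda c:(c+.5)/4-.5
    br=(abs(H.astype(int)-22)<5)&(Sa>100)&(V>140)
    br=cv2.morphologyEx(br.astype(np.uint8),cv2.MORPH_CLOSE,np.ones((9,9)))
    s=S[n]; B=comps(br,800); sc=lambda k:np.array(s[k])*4
    for k in("plate","holder","blank"): print(n,k,rect(ray(f,up(near(B,sc(k))),10)))
    G=comps((V>(150 if n=="top" else 95))&(Sa<60),150)
    for k,z in(("eye",50),("obj",40)):
        c=near(G,sc(k));print(n,k,rect(ray(f,up(c),z)))
    print(n,"cap",rect(ray(f,up(near(comps((V<85)&(Sa<90),800),sc("cap"))),14)))
    wh=(V>140)&(Sa<60); print(n,"tray",rect(ray(f,up(near(comps(wh,5000),sc("tray"))),12)))
    t=up(near(comps(wh,5000),sc("tray")))
    thr=(V<(226 if n=="top" else 200))&(Sa<60)&(V>120) 
    print(n,"trayV",[int(V[int(a[1]*4),int(a[0]*4)]) for a in ([(163,242),(163,200)] if n=="top" else[(405,195),(400,160)])])
    thr=cv2.morphologyEx(thr.astype(np.uint8),cv2.MORPH_OPEN,np.ones((13,13)))
    Q=comps(thr,1500)
    for k,z in(("nplate",12),("nholder",12),("neye",20),("nobj",20)):print(n,k,rect(ray(f,up(near(Q,sc(k))),z)))
    cv2.imwrite(f"mask_{n}.png",thr*255)
E
```

```text
top plate [ 614.5 -190.7   81.9   37.4   34.2]
top holder [ 615.5 -329.9   42.7   41.5   -7.7]
top blank [625.1 -68.2  64.2  37.5 -10.9]
top eye [ 473.8 -320.5   22.5   22.    44.7]
top obj [460.9 -79.1  42.5  41.5   0.9]
top cap [ 457.5 -200.4   55.1   54.3  -44.5]
top tray [518.2 236.9 292.2 271.7   2.5]
top trayV [244, 243]
top nplate [580.3 298.8 112.9  60.2   2.6]
top nholder [450.  293.3  71.   59.4   2.6]
top neye [581.7 176.9  54.5  52.6   3.2]
top nobj [452.  168.5  79.2  76.4  21. ]
scene plate [ 614.2 -188.    84.2   39.2   34.3]
scene holder [ 615.8 -327.    44.6   43.2   -7.9]
scene blank [624.8 -65.6  66.7  39.  -11.2]
scene eye [ 473.2 -317.6   27.5   26.3   -2.4]
scene obj [461.4 -76.3  48.6  45.9  -1.7]
scene cap [ 461.  -197.2   60.2   54.2   12.3]
scene tray [517.6 239.8 297.4 274.8   2.4]
scene trayV [249, 249]
scene nplate [580.4 300.7 100.2  57.9   1.7]
scene nholder [450.  295.8  58.9  57.9   2.5]
scene neye [589.7 180.4  52.2  51.8  22.3]
scene nobj [459.9 175.   73.8  73.7 -67.3]
```

```bash
python3 -c "
from h import *
go(614.4,-189.3,80,34.2)"
```

```text
pos [ 164.8 -550.4  213.2] yaw 16.66 q6 -1.1 -> delta [ 534.3 -217.   133.2] roll -3.51 dyaw 17.5
```

>>> {"method": "arm_command", "body": {
  "rows": [
    {"delta_pos":[534.3,-217,133.2],"roll":-3.51,"jaw":100},
    {"delta_pos":[534.3,-217,133.2],"roll":-3.51,"jaw":100},
    {"delta_pos":[534.3,-217,133.2],"roll":-3.51,"jaw":100},
    {"delta_pos":[534.3,-217,133.2],"roll":-3.51,"jaw":100},
    {"delta_pos":[534.3,-217,133.2],"roll":-3.51,"jaw":100},
    {"delta_pos":[534.3,-217,133.2],"roll":-3.51,"jaw":100},
    {"delta_pos":[534.3,-217,133.2],"roll":-3.51,"jaw":100},
    {"delta_pos":[534.3,-217,133.2],"roll":-3.51,"jaw":100},
    {"delta_pos":[534.3,-217,133.2],"roll":-3.51,"jaw":100},
    {"delta_pos":[534.3,-217,133.2],"roll":-3.51,"jaw":100},
    {"delta_pos":[534.3,-217,133.2],"roll":-3.51,"jaw":100},
    {"delta_pos":[534.3,-217,133.2],"roll":-3.51,"jaw":100},
    {"delta_pos":[534.3,-217,133.2],"roll":-3.51,"jaw":100},
    {"delta_pos":[534.3,-217,133.2],"roll":-3.51,"jaw":100},
    {"delta_pos":[534.3,-217,133.2],"roll":-3.51,"jaw":100},
    {"delta_pos":[534.3,-217,133.2],"roll":-3.51,"jaw":100},
    {"delta_pos":[534.3,-217,133.2],"roll":-3.51,"jaw":100},
    {"delta_pos":[534.3,-217,133.2],"roll":-3.51,"jaw":100}
  ]
}}

```text
time_s: 1.6
ee_pos: [613.3, -190.8, 80.9]
ee_rot: [-180.0, 0.1, 34.2]
force: [0.7, 0.1, 1.1]
gripper_width: 91.6
gripper_force: 0.0
```

```bash
python3 -c "
from h import *
go(614.4,-189.3,3,34.2)
for n in('top','scene'):
    f=env.grab_frame(n);u,v=((357,203) if n=='top' else (212,237))
    cv2.imwrite(f'c_{n}.png',cv2.resize(f['img'][v-60:v+60,u-75:u+75],(400,320),interpolation=cv2.INTER_CUBIC))
cv2.imwrite('pics/g1.png',np.hstack([cv2.imread('c_top.png'),cv2.imread('c_scene.png')]))"
```

```text
pos [ 613.3 -190.8   80.9] yaw 34.16 q6 37.6 -> delta [ 1.7 -0.7 77.9] roll -0.01 dyaw 0.0
```

View pics/g1.png

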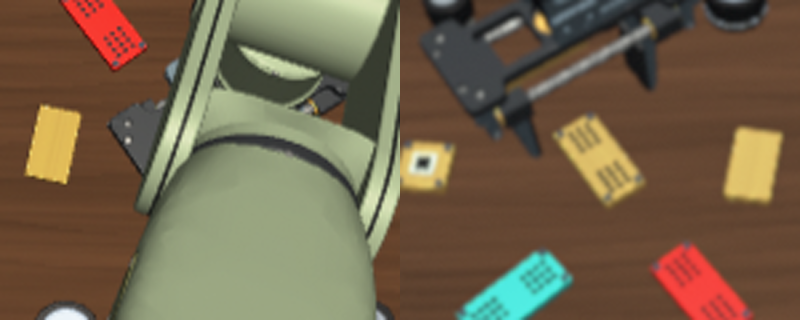

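Left (top view): the arm hides the plate. Right (scene view): the fingers at crop (530,140) and (643,70) straddle the drilled plate at (600,160), and look square to it. Next I descend.

>>> {"method": "arm_command", "body": {
  "rows": [
    {"delta_pos":[0.5,0,35],"roll":0,"jaw":100},
    {"delta_pos":[0.5,0,60],"roll":0,"jaw":100},
    {"delta_pos":[0.5,0,75],"roll":0,"jaw":100},
    {"delta_pos":[0.5,0,75],"roll":0,"jaw":100},
    {"delta_pos":[0.5,0,75],"roll":0,"jaw":100},
    {"delta_pos":[0.5,0,75],"roll":0,"jaw":100}
  ]
}}

```text
time_s: 2.2
ee_pos: [615.6, -190.6, 7.4]
ee_rot: [179.9, -0.1, 34.1]
force: [0.6, 0.0, 0.1]
gripper_width: 91.1
gripper_force: 0.0
```

```bash
python3 -c "
from h import *
go(614.4,-189.3,3,34.2)
f=env.grab_frame('scene');cv2.imwrite('pics/g2.png',cv2.resize(f['img'][180:290,140:290],(750,550),interpolation=cv2.INTER_CUBIC))"
```

```text
pos [ 615.6 -190.6    7.4] yaw 34.15 q6 37.6 -> delta [-0.3 -1.7  4.4] roll -0.01 dyaw 0.1
```

View pics/g2.png

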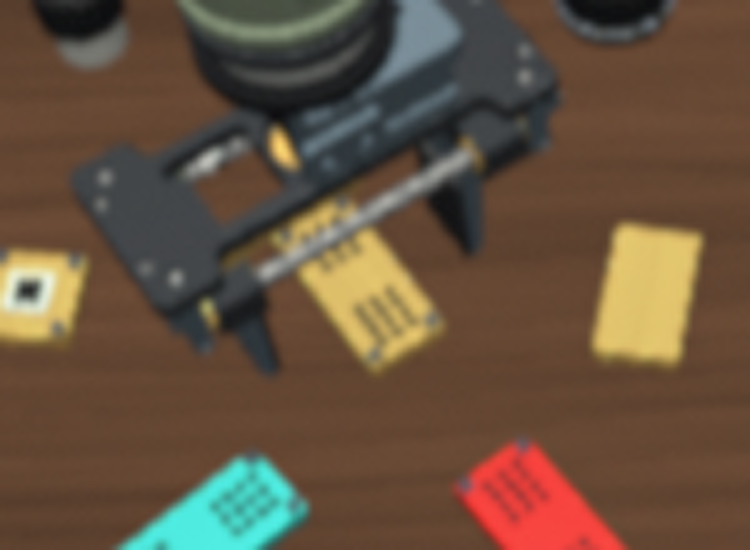

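Tips are at crop (272,370) and (475,250), level with the plate's middle at (360,285), so I close.

>>> {"method": "arm_command", "body": {
  "rows": [
    {"delta_pos":[0,-1.5,4],"roll":0,"jaw":100},
    {"delta_pos":[0,-1.5,4],"roll":0,"jaw":60},
    {"delta_pos":[0,-1.5,4],"roll":0,"jaw":50},
    {"delta_pos":[0,-1.5,4],"roll":0,"jaw":45},
    {"delta_pos":[0,-1.5,4],"roll":0,"jaw":40},
    {"delta_pos":[0,-1.5,4],"roll":0,"jaw":35},
    {"delta_pos":[0,-1.5,4],"roll":0,"jaw":30},
    {"delta_pos":[0,-1.5,4],"roll":0,"jaw":30},
    {"delta_pos":[0,-1.5,4],"roll":0,"jaw":30},
    {"delta_pos":[0,-1.5,4],"roll":0,"jaw":30},
    {"delta_pos":[0,-1.5,4],"roll":0,"jaw":30}
  ],
  "squeeze": 25
}}

```text
time_s: 3.17
ee_pos: [614.2, -188.4, 1.7]
ee_rot: [180.0, -0.0, 34.2]
force: [0.4, -0.9, -0.7]
gripper_width: 35.6
gripper_force: 25.0
```

>>> {"method": "arm_command", "body": {
  "rows": [
    {"delta_pos":[0,0,-15],"roll":0,"jaw":30},
    {"delta_pos":[0,0,-45],"roll":0,"jaw":30},
    {"delta_pos":[0,0,-75],"roll":0,"jaw":30},
    {"delta_pos":[15,-26,-75],"roll":0.5,"jaw":30},
    {"delta_pos":[246.6,-423.2,-70],"roll":6.34,"jaw":30},
    {"delta_pos":[246.6,-423.2,-70],"roll":6.34,"jaw":30},
    {"delta_pos":[246.6,-423.2,-70],"roll":6.34,"jaw":30},
    {"delta_pos":[246.6,-423.2,-70],"roll":6.34,"jaw":30},
    {"delta_pos":[246.6,-423.2,-70],"roll":6.34,"jaw":30},
    {"delta_pos":[246.6,-423.2,-70],"roll":6.34,"jaw":30},
    {"delta_pos":[246.6,-423.2,-70],"roll":6.34,"jaw":30},
    {"delta_pos":[246.6,-423.2,-70],"roll":6.34,"jaw":30},
    {"delta_pos":[246.6,-423.2,-70],"roll":6.34,"jaw":30},
    {"delta_pos":[246.6,-423.2,-70],"roll":6.34,"jaw":30},
    {"delta_pos":[246.6,-423.2,-70],"roll":6.34,"jaw":30},
    {"delta_pos":[246.6,-423.2,-70],"roll":6.34,"jaw":30},
    {"delta_pos":[246.6,-423.2,-70],"roll":6.34,"jaw":30},
    {"delta_pos":[246.6,-423.2,-70],"roll":6.34,"jaw":30},
    {"delta_pos":[246.6,-423.2,-70],"roll":6.34,"jaw":30},
    {"delta_pos":[246.6,-423.2,-70],"roll":6.34,"jaw":30}
  ]
}}

```text
time_s: 4.83
ee_pos: [580.1, 298.7, 71.5]
ee_rot: [180.0, 0.0, 2.4]
force: [-0.3, -0.1, -2.6]
gripper_width: 35.6
gripper_force: 25.0
```

```bash
python3 -c "
from h import *
go(580.3,300.2,15,2.5)
f=env.grab_frame('scene');cv2.imwrite('pics/g3.png',cv2.resize(f['img'][130:260,330:490],(740,600),interpolation=cv2.INTER_CUBIC))"
```

```text
pos [580.1 298.7  71.5] yaw 2.42 q6 113.8 -> delta [ 0.3 -1.5 56.5] roll -0.02 dyaw 0.1
```

View pics/g3.png

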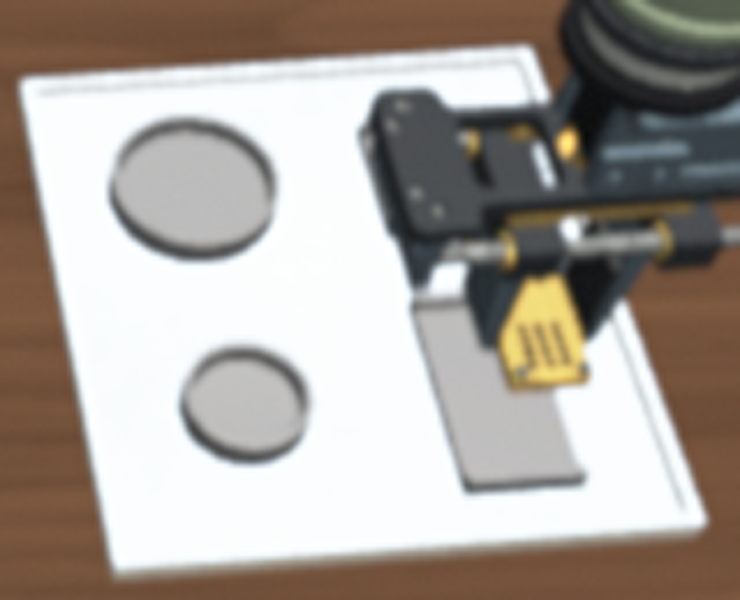

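The plate is held level over its nest: plate end at crop (545,380), nest end stop at (525,483). I lower it close.

>>> {"method": "arm_command", "body": {
  "rows": [
    {"delta_pos":[0,-0.7,25],"roll":0,"jaw":30},
    {"delta_pos":[0,-0.7,45],"roll":0,"jaw":30},
    {"delta_pos":[0,-0.7,50],"roll":0,"jaw":30},
    {"delta_pos":[0,-0.7,50],"roll":0,"jaw":30},
    {"delta_pos":[0,-0.7,50],"roll":0,"jaw":30}
  ]
}}

```text
time_s: 5.3
ee_pos: [580.6, 300.5, 22.2]
ee_rot: [-180.0, -0.0, 2.5]
force: [0.0, -0.8, -2.4]
gripper_width: 36.1
gripper_force: 25.0
```

```bash
python3 -c "
from h import *
go(580.3,300.2,14,2.5)
f=env.grab_frame('scene');pickle.dump(f,open('p3.pkl','wb'));cv2.imwrite('pics/g4.png',cv2.resize(f['img'][180:250,400:490],(720,560),interpolation=cv2.INTER_CUBIC))"
```

```text
pos [580.6 300.5  22.2] yaw 2.45 q6 113.9 -> delta [-0.4  0.3  8.2] roll -0.01 dyaw 0.0
```

View pics/g4.png

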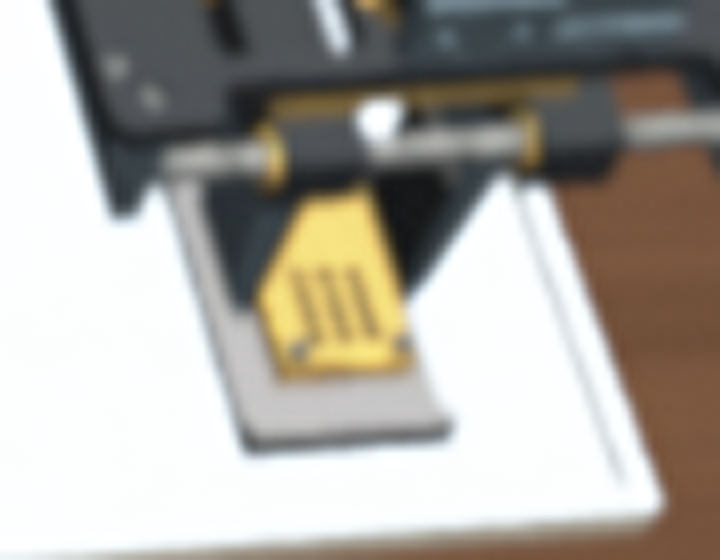

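Plate end edge runs (280,375)–(410,368) in the crop, and the nest's stop runs (245,435)–(450,425). I'll cast those.

```bash
python3 -c "
from h import *
f=pickle.load(open('p3.pkl','rb'));g=lambda u,v,z:ray(f,[(400+u/8-.5,180+v/8-.5)],z)[0].round(1)
print(g(280,378,20.5),g(410,371,20.5),g(272,366,30.5),g(412,358,30.5));print(g(245,440,18),g(450,428,18))"
```

```text
[617.7 286.9  20.5] [616.9 321.9  20.5] [620.  281.6  30.5] [619.  318.9  30.5]
[634.9 274.4  18. ] [633.4 329.2  18. ]
```

>>> {"method": "arm_command", "body": {
  "rows": [
    {"delta_pos":[0.7,0,4],"roll":0,"jaw":30},
    {"delta_pos":[0.7,0,6],"roll":0,"jaw":30},
    {"delta_pos":[0.7,0,7],"roll":0,"jaw":30},
    {"delta_pos":[0.7,0,7.5],"roll":0,"jaw":30},
    {"delta_pos":[0.7,0,7.5],"roll":0,"jaw":30},
    {"delta_pos":[0.7,0,7.5],"roll":0,"jaw":30}
  ]
}}

```text
time_s: 5.85
ee_pos: [580.8, 301.1, 14.3]
ee_rot: [180.0, -0.0, 2.5]
force: [-0.0, -0.2, -2.3]
gripper_width: 35.7
gripper_force: 25.0
```

>>> {"method": "arm_command", "body": {
  "rows": [
    {"delta_pos":[0,0,0.4],"roll":0,"jaw":30},
    {"delta_pos":[0,0,0.8],"roll":0,"jaw":30},
    {"delta_pos":[0,0,0.8],"roll":0,"jaw":30},
    {"delta_pos":[0,0,0.8],"roll":0,"jaw":30}
  ]
}}

```text
time_s: 6.18
ee_pos: [580.8, 301.2, 13.7]
ee_rot: [-180.0, -0.0, 2.5]
force: [-0.4, -0.4, -0.0]
gripper_width: 35.9
gripper_force: 25.0
```

>>> {"method": "arm_command", "body": {
  "rows": [
    {"delta_pos":[0,0,0],"roll":0,"jaw":45},
    {"delta_pos":[0,0,0],"roll":0,"jaw":60},
    {"delta_pos":[0,0,0],"roll":0,"jaw":75},
    {"delta_pos":[0,0,-15],"roll":0,"jaw":75},
    {"delta_pos":[0,0,-50],"roll":0,"jaw":75},
    {"delta_pos":[0,20,-75],"roll":0,"jaw":75},
    {"delta_pos":[7.3,630.6,-75],"roll":2.06,"jaw":75},
    {"delta_pos":[7.3,630.6,-75],"roll":2.06,"jaw":75},
    {"delta_pos":[7.3,630.6,-75],"roll":2.06,"jaw":75},
    {"delta_pos":[7.3,630.6,-75],"roll":2.06,"jaw":75},
    {"delta_pos":[7.3,630.6,-75],"roll":2.06,"jaw":75},
    {"delta_pos":[7.3,630.6,-75],"roll":2.06,"jaw":75},
    {"delta_pos":[7.3,630.6,-75],"roll":2.06,"jaw":75},
    {"delta_pos":[7.3,630.6,-75],"roll":2.06,"jaw":75},
    {"delta_pos":[7.3,630.6,-75],"roll":2.06,"jaw":75},
    {"delta_pos":[7.3,630.6,-75],"roll":2.06,"jaw":75},
    {"delta_pos":[7.3,630.6,-75],"roll":2.06,"jaw":75},
    {"delta_pos":[7.3,630.6,-75],"roll":2.06,"jaw":75},
    {"delta_pos":[7.3,630.6,-75],"roll":2.06,"jaw":75},
    {"delta_pos":[7.3,630.6,-75],"roll":2.06,"jaw":75}
  ]
}}

```text
time_s: 7.85
ee_pos: [614.0, -303.5, 88.7]
ee_rot: [180.0, -0.0, -7.8]
force: [-0.5, 0.4, 0.0]
gripper_width: 68.3
gripper_force: 0.0
```

```bash
python3 - <<'E'
from h import *
go(615.6,-328.5,2.5,-7.8)
for n,z in(("top",(137,212)),("scene",(437,205))):
    f=env.grab_frame(n);im=cv2.resize(f["img"],None,fx=4,fy=4,interpolation=cv2.INTER_CUBIC)
    H,S,V=cv2.split(cv2.cvtColor(im,cv2.COLOR_BGR2HSV))
    br=cv2.morphologyEx(((abs(H.astype(int)-22)<5)&(S>100)&(V>140)).astype(np.uint8),cv2.MORPH_CLOSE,np.ones((9,9)))
    for c in comps(br,1500): print(n,rect(ray(f,(c+.5)/4-.5,12 if c[:,0].mean()/4>0 and False else 22)), c.mean(0)/4)
E
```

```text
pos [ 614.  -303.5   88.7] yaw -7.8 q6 70.5 -> delta [ 5.  24.5 86.2] roll -0.0 dyaw 0.0
top [580.2 298.6  80.6  37.4   2.6] [136.21504739 211.1528436 ]
top [622.1 -67.6  63.5  37.1 -10.9] [301.83130699 197.08358663]
scene [ 736.1 -373.6   62.1   32.5  -39.9] [112.64113786 290.3654267 ]
scene [ 622.9 -323.4   44.3   42.4   -6.9] [146.27655678 238.97252747]
scene [632.  -65.5  65.7  38.3 -11.2] [269.31268882 238.67673716]
scene [581.7 300.8  83.   36.8   2.6] [437.93855932 213.46539548]
```

The plate sits at its nest's centre, square to it (2.6°). Now the chip holder.

>>> {"method": "arm_command", "body": {
  "rows": [
    {"delta_pos":[0,0,0],"roll":0,"jaw":75},
    {"delta_pos":[0,0,20],"roll":0,"jaw":75},
    {"delta_pos":[0,0,20],"roll":0,"jaw":75}
  ]
}}

```text
time_s: 8.2
ee_pos: [612.3, -299.1, 65.6]
ee_rot: [-179.9, 0.3, -7.7]
force: [-0.7, 0.3, -1.2]
gripper_width: 68.5
gripper_force: 0.0
```

```bash
python3 -c "
from h import *
go(615.6,-328.5,2.5,-7.8)"
```

```text
pos [ 612.3 -299.1   65.6] yaw -7.74 q6 70.7 -> delta [ 7.2 28.7 63.1] roll 0.01 dyaw -0.1
```

>>> {"method": "arm_command", "body": {
  "rows": [
    {"delta_pos":[6.5,28.7,0],"roll":0,"jaw":75},
    {"delta_pos":[6.5,28.7,30],"roll":0,"jaw":75},
    {"delta_pos":[6.5,28.7,48],"roll":0,"jaw":75},
    {"delta_pos":[6.5,28.7,58],"roll":0,"jaw":75},
    {"delta_pos":[6.5,28.7,58],"roll":0,"jaw":75},
    {"delta_pos":[6.5,28.7,58],"roll":0,"jaw":75}
  ]
}}

```text
time_s: 8.7
ee_pos: [617.0, -329.6, 10.7]
ee_rot: [-180.0, 0.0, -7.7]
force: [-1.0, -0.4, 0.7]
gripper_width: 68.5
gripper_force: 0.0
```

```bash
python3 -c "
from h import *
go(615.6,-328.5,2,-7.8)
f=env.grab_frame('scene');cv2.imwrite('pics/g5.png',cv2.resize(f['img'][190:280,90:210],(720,540),interpolation=cv2.INTER_CUBIC))"
```

```text
pos [ 617.  -329.6   10.7] yaw -7.72 q6 68.7 -> delta [-1.5 -0.9  8.7] roll 0.02 dyaw -0.1
```

View pics/g5.png

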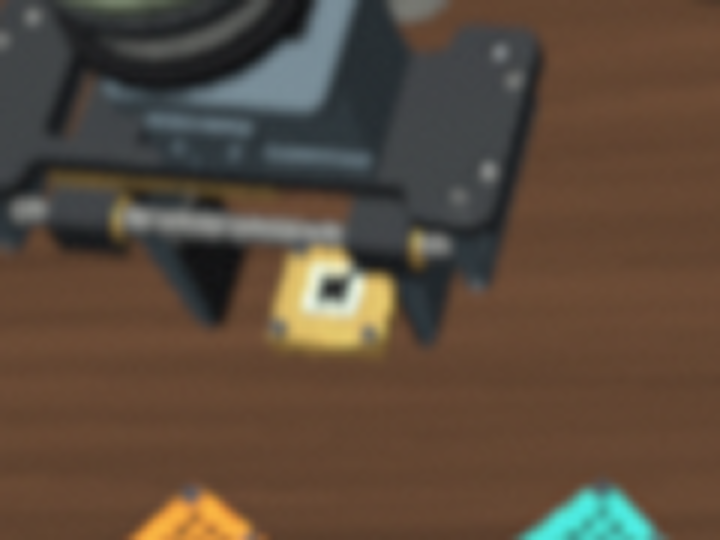

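Finger tips at crop (213,325) and (428,345) straddle the holder, whose front edge runs (265–385, 348). The gap is free on both sides, so I lower and close.

>>> {"method": "arm_command", "body": {
  "rows": [
    {"delta_pos":[-0.5,0,4],"roll":0,"jaw":75},
    {"delta_pos":[-0.5,0,8.5],"roll":0,"jaw":75},
    {"delta_pos":[-0.5,0,8.5],"roll":0,"jaw":60},
    {"delta_pos":[-0.5,0,8.5],"roll":0,"jaw":50},
    {"delta_pos":[-0.5,0,8.5],"roll":0,"jaw":45},
    {"delta_pos":[-0.5,0,8.5],"roll":0,"jaw":40},
    {"delta_pos":[-0.5,0,8.5],"roll":0,"jaw":35},
    {"delta_pos":[-0.5,0,8.5],"roll":0,"jaw":35},
    {"delta_pos":[-0.5,0,8.5],"roll":0,"jaw":35},
    {"delta_pos":[-0.5,0,8.5],"roll":0,"jaw":35},
    {"delta_pos":[-0.5,0,8.5],"roll":0,"jaw":35}
  ],
  "squeeze": 20
}}

```text
time_s: 9.67
ee_pos: [616.4, -330.6, 2.2]
ee_rot: [180.0, -0.0, -7.8]
force: [-0.1, 1.5, 2.0]
gripper_width: 39.4
gripper_force: 20.0
```

```bash
python3 -c "
from h import *
go(450.2,294.9,80,2.5)"
```

```text
pos [ 616.4 -330.6    2.2] yaw -7.79 q6 68.6 -> delta [-249.4 -597.1  -77.8] roll -2.06 dyaw 10.3
```

>>> {"method": "arm_command", "body": {
  "rows": [
    {"delta_pos":[0,0,-15],"roll":0,"jaw":35},
    {"delta_pos":[0,0,-45],"roll":0,"jaw":35},
    {"delta_pos":[0,0,-78],"roll":0,"jaw":35},
    {"delta_pos":[-249.4,-597.1,-78],"roll":-2.06,"jaw":35},
    {"delta_pos":[-249.4,-597.1,-78],"roll":-2.06,"jaw":35},
    {"delta_pos":[-249.4,-597.1,-78],"roll":-2.06,"jaw":35},
    {"delta_pos":[-249.4,-597.1,-78],"roll":-2.06,"jaw":35},
    {"delta_pos":[-249.4,-597.1,-78],"roll":-2.06,"jaw":35},
    {"delta_pos":[-249.4,-597.1,-78],"roll":-2.06,"jaw":35},
    {"delta_pos":[-249.4,-597.1,-78],"roll":-2.06,"jaw":35},
    {"delta_pos":[-249.4,-597.1,-78],"roll":-2.06,"jaw":35},
    {"delta_pos":[-249.4,-597.1,-78],"roll":-2.06,"jaw":35},
    {"delta_pos":[-249.4,-597.1,-78],"roll":-2.06,"jaw":35},
    {"delta_pos":[-249.4,-597.1,-78],"roll":-2.06,"jaw":35},
    {"delta_pos":[-249.4,-597.1,-78],"roll":-2.06,"jaw":35},
    {"delta_pos":[-249.4,-597.1,-78],"roll":-2.06,"jaw":35},
    {"delta_pos":[-249.4,-597.1,-78],"roll":-2.06,"jaw":35},
    {"delta_pos":[-249.4,-597.1,-78],"roll":-2.06,"jaw":35},
    {"delta_pos":[-249.4,-597.1,-78],"roll":-2.06,"jaw":35},
    {"delta_pos":[-249.4,-597.1,-78],"roll":-2.06,"jaw":35}
  ]
}}

```text
time_s: 11.33
ee_pos: [448.9, 298.9, 79.7]
ee_rot: [-179.9, -0.0, 2.8]
force: [-0.3, 0.1, -1.0]
gripper_width: 39.7
gripper_force: 20.0
```

>>> {"method": "arm_command", "body": {
  "rows": [
    {"delta_pos":[0,0,0],"roll":0,"jaw":35},
    {"delta_pos":[0,0,0],"roll":0,"jaw":35},
    {"delta_pos":[0,0,0],"roll":0,"jaw":35}
  ]
}}

```text
time_s: 11.58
ee_pos: [450.1, 293.5, 79.7]
ee_rot: [179.9, 0.0, 2.4]
force: [-0.2, 0.5, -1.6]
gripper_width: 40.1
gripper_force: 20.0
```

```bash
python3 -c "
from h import *
go(450.2,294.9,14.2,2.5)"
```

```text
pos [450.1 293.5  79.7] yaw 2.44 q6 119.5 -> delta [ 0.1 -1.4 65.5] roll -0.01 dyaw 0.1
```

>>> {"method": "arm_command", "body": {
  "rows": [
    {"delta_pos":[0.7,-0.9,25],"roll":0,"jaw":35},
    {"delta_pos":[0.7,-0.9,50],"roll":0,"jaw":35},
    {"delta_pos":[0.7,-0.9,58],"roll":0,"jaw":35},
    {"delta_pos":[0.7,-0.9,58],"roll":0,"jaw":35},
    {"delta_pos":[0.7,-0.9,58],"roll":0,"jaw":35}
  ]
}}

```text
time_s: 12.0
ee_pos: [451.1, 295.0, 22.1]
ee_rot: [180.0, 0.0, 2.4]
force: [0.7, 0.4, -1.2]
gripper_width: 39.7
gripper_force: 20.0
```

```bash
python3 -c "
from h import *
go(450.9,294.9,14.2,2.5)
f=env.grab_frame('scene');pickle.dump(f,open('p4.pkl','wb'));cv2.imwrite('pics/g6.png',cv2.resize(f['img'][130:200,380:470],(720,560),interpolation=cv2.INTER_CUBIC))"
```

```text
pos [451.1 295.   22.1] yaw 2.44 q6 119.5 -> delta [-0.2  0.1  7.9] roll -0.01 dyaw 0.1
```

View pics/g6.png

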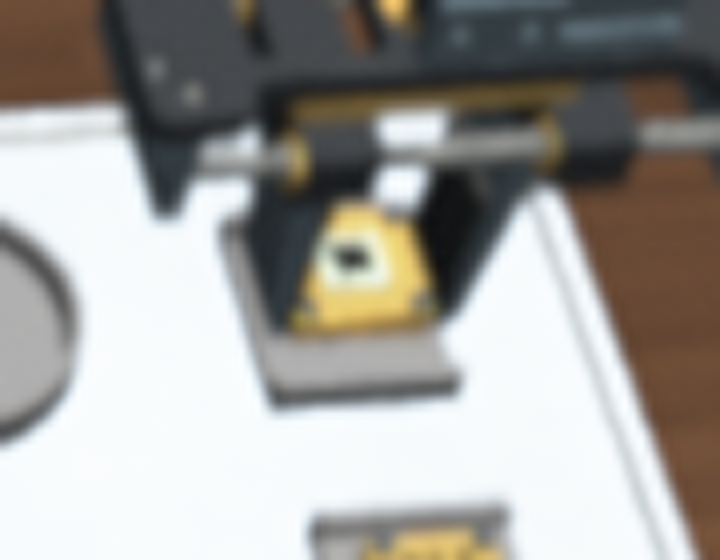

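The holder's front edge (295–435, 330) is about 60 crop px from the stop edge (row 392). The well-centred plate showed the same gap. I set it down.

>>> {"method": "arm_command", "body": {
  "rows": [
    {"delta_pos":[0,0,4],"roll":0,"jaw":35},
    {"delta_pos":[0,0,6],"roll":0,"jaw":35},
    {"delta_pos":[0,0,7],"roll":0,"jaw":35},
    {"delta_pos":[0,0,7.6],"roll":0,"jaw":35},
    {"delta_pos":[0,0,8],"roll":0,"jaw":35},
    {"delta_pos":[0,0,8],"roll":0,"jaw":35},
    {"delta_pos":[0,0,8],"roll":0,"jaw":35}
  ]
}}

```text
time_s: 12.63
ee_pos: [450.7, 295.8, 14.1]
ee_rot: [-180.0, -0.0, 2.5]
force: [-0.5, 0.4, 0.2]
gripper_width: 39.8
gripper_force: 20.0
```

>>> {"method": "arm_command", "body": {
  "rows": [
    {"delta_pos":[0,0,0.4],"roll":0,"jaw":35},
    {"delta_pos":[0,0,0.4],"roll":0,"jaw":35}
  ]
}}

```text
time_s: 12.8
ee_pos: [450.7, 295.8, 14.1]
ee_rot: [-180.0, -0.0, 2.5]
force: [-1.5, -0.4, 4.3]
gripper_width: 39.5
gripper_force: 20.0
```

>>> {"method": "arm_command", "body": {
  "rows": [
    {"delta_pos":[0,0,0],"roll":0,"jaw":48},
    {"delta_pos":[0,0,0],"roll":0,"jaw":60},
    {"delta_pos":[0,0,0],"roll":0,"jaw":75},
    {"delta_pos":[0,0,-15],"roll":0,"jaw":75},
    {"delta_pos":[0,0,-50],"roll":0,"jaw":75},
    {"delta_pos":[0,0,-85],"roll":0,"jaw":75},
    {"delta_pos":[-4,615,-85],"roll":0,"jaw":75},
    {"delta_pos":[-4,615,-85],"roll":0,"jaw":75},
    {"delta_pos":[-4,615,-85],"roll":0,"jaw":75},
    {"delta_pos":[-4,615,-85],"roll":0,"jaw":75},
    {"delta_pos":[-4,615,-85],"roll":0,"jaw":75},
    {"delta_pos":[-4,615,-85],"roll":0,"jaw":75},
    {"delta_pos":[-4,615,-85],"roll":0,"jaw":75},
    {"delta_pos":[-4,615,-85],"roll":0,"jaw":75},
    {"delta_pos":[-4,615,-85],"roll":0,"jaw":75},
    {"delta_pos":[-4,615,-85],"roll":0,"jaw":75},
    {"delta_pos":[-4,615,-85],"roll":0,"jaw":75},
    {"delta_pos":[-4,615,-85],"roll":0,"jaw":75},
    {"delta_pos":[-4,615,-85],"roll":0,"jaw":75},
    {"delta_pos":[-4,615,-85],"roll":0,"jaw":75}
  ]
}}

```text
time_s: 14.47
ee_pos: [472.1, -289.4, 98.4]
ee_rot: [180.0, -0.0, 2.5]
force: [0.2, 1.1, -0.3]
gripper_width: 68.6
gripper_force: 0.0
```

>>> {"method": "arm_command", "body": {
  "rows": [
    {"delta_pos":[0,0,0],"roll":0,"jaw":75},
    {"delta_pos":[0,0,0],"roll":0,"jaw":75},
    {"delta_pos":[0,0,0],"roll":0,"jaw":75}
  ]
}}

```text
time_s: 14.72
ee_pos: [471.9, -286.6, 98.1]
ee_rot: [-179.9, 0.1, 2.5]
force: [-0.2, 1.6, -0.5]
gripper_width: 68.5
gripper_force: 0.0
```

```bash
python3 - <<'E'
from h import *
go(473.5,-319,27,2.5)
for n in("top","scene"):
    f=env.grab_frame(n);im=cv2.resize(f["img"],None,fx=4,fy=4,interpolation=cv2.INTER_CUBIC)
    H,S,V=cv2.split(cv2.cvtColor(im,cv2.COLOR_BGR2HSV))
    br=cv2.morphologyEx(((abs(H.astype(int)-22)<5)&(S>100)&(V>140)).astype(np.uint8),cv2.MORPH_CLOSE,np.ones((9,9)))
    for c in comps(br,1500):
        q=rect(ray(f,(c+.5)/4-.5,22))
        if q[1]>200: print(n,q)
E
```

```text
pos [ 471.9 -286.6   98.1] yaw 2.47 q6 55.0 -> delta [ 0.2 32.4 71.1] roll -0.01 dyaw 0.0
top [449.6 293.4  41.2  39.8 -88.6]
top [580.3 298.8  80.5  37.1   2.5]
scene [581.6 300.7  82.9  36.8   2.5]
scene [451.  295.3  45.   40.2   2.3]
```

The holder is centred too. Now the eyepiece.

>>> {"method": "arm_command", "body": {
  "rows": [
    {"delta_pos":[0.5,32,0],"roll":0,"jaw":80},
    {"delta_pos":[0.5,32,0],"roll":0,"jaw":80},
    {"delta_pos":[0.5,32,10],"roll":0,"jaw":80},
    {"delta_pos":[0.5,32,30],"roll":0,"jaw":80},
    {"delta_pos":[0.5,32,35],"roll":0,"jaw":80},
    {"delta_pos":[0.5,32,35],"roll":0,"jaw":80},
    {"delta_pos":[0.5,32,35],"roll":0,"jaw":80}
  ]
}}

```text
time_s: 15.4
ee_pos: [474.2, -318.0, 63.3]
ee_rot: [-180.0, 0.1, 2.6]
force: [0.6, 0.1, -0.2]
gripper_width: 73.0
gripper_force: 0.0
```

```bash
python3 -c "
from h import *
go(473.5,-319,27,2.5)
f=env.grab_frame('scene');cv2.imwrite('pics/g7.png',cv2.resize(f['img'][120:210,95:215],(720,540),interpolation=cv2.INTER_CUBIC))"
```

```text
pos [ 474.2 -318.    63.3] yaw 2.57 q6 52.4 -> delta [-0.8  0.9 36.3] roll 0.01 dyaw -0.1
```

View pics/g7.png

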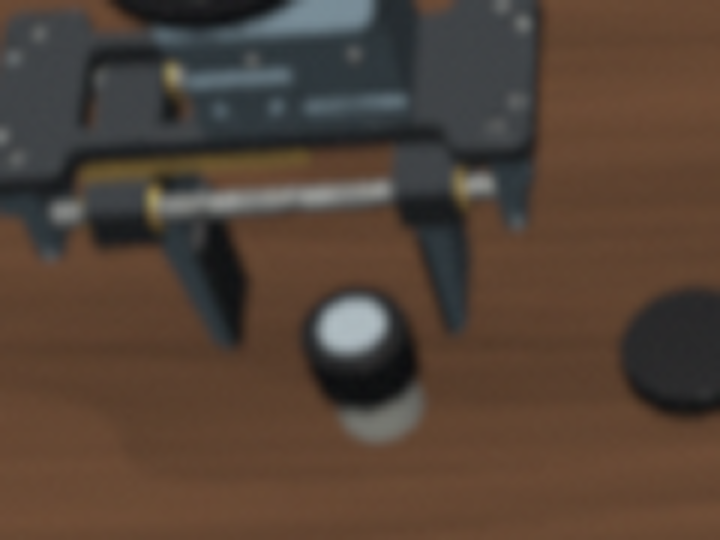

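Tips are at crop (232,345) and (455,330), with the eyepiece's glass at (352,322) between them. Both sides are free, so I descend and grip.

>>> {"method": "arm_command", "body": {
  "rows": [
    {"delta_pos":[-0.3,0,15],"roll":0,"jaw":80},
    {"delta_pos":[-0.3,0,28],"roll":0,"jaw":80},
    {"delta_pos":[-0.3,0,36],"roll":0,"jaw":80},
    {"delta_pos":[-0.3,0,36],"roll":0,"jaw":70},
    {"delta_pos":[-0.3,0,36],"roll":0,"jaw":60},
    {"delta_pos":[-0.3,0,36],"roll":0,"jaw":55},
    {"delta_pos":[-0.3,0,36],"roll":0,"jaw":50},
    {"delta_pos":[-0.3,0,36],"roll":0,"jaw":46},
    {"delta_pos":[-0.3,0,36],"roll":0,"jaw":42},
    {"delta_pos":[-0.3,0,36],"roll":0,"jaw":37},
    {"delta_pos":[-0.3,0,36],"roll":0,"jaw":37},
    {"delta_pos":[-0.3,0,36],"roll":0,"jaw":37},
    {"delta_pos":[-0.3,0,36],"roll":0,"jaw":37}
  ],
  "squeeze": 15
}}

```text
time_s: 16.53
ee_pos: [474.4, -319.3, 28.1]
ee_rot: [180.0, -0.0, 2.5]
force: [-0.8, -0.2, 5.3]
gripper_width: 39.7
gripper_force: 15.0
```

```bash
python3 -c "
from h import *
go(585.4,180,120,2.5)"
```

```text
pos [ 474.4 -319.3   28.1] yaw 2.51 q6 52.4 -> delta [ 132.8 -494.   -91.9] roll 0.0 dyaw -0.0
```

>>> {"method": "arm_command", "body": {
  "rows": [
    {"delta_pos":[0,0,-10],"roll":0,"jaw":37},
    {"delta_pos":[0,0,-35],"roll":0,"jaw":37},
    {"delta_pos":[0,0,-65],"roll":0,"jaw":37},
    {"delta_pos":[0,0,-80],"roll":0,"jaw":37},
    {"delta_pos":[5,-20,-80],"roll":0,"jaw":37},
    {"delta_pos":[133,-494,-80],"roll":0,"jaw":37},
    {"delta_pos":[133,-494,-80],"roll":0,"jaw":37},
    {"delta_pos":[133,-494,-80],"roll":0,"jaw":37},
    {"delta_pos":[133,-494,-80],"roll":0,"jaw":37},
    {"delta_pos":[133,-494,-80],"roll":0,"jaw":37},
    {"delta_pos":[133,-494,-80],"roll":0,"jaw":37},
    {"delta_pos":[133,-494,-80],"roll":0,"jaw":37},
    {"delta_pos":[133,-494,-80],"roll":0,"jaw":37},
    {"delta_pos":[133,-494,-80],"roll":0,"jaw":37},
    {"delta_pos":[133,-494,-80],"roll":0,"jaw":37},
    {"delta_pos":[133,-494,-80],"roll":0,"jaw":37},
    {"delta_pos":[133,-494,-80],"roll":0,"jaw":37},
    {"delta_pos":[133,-494,-80],"roll":0,"jaw":37},
    {"delta_pos":[133,-494,-80],"roll":0,"jaw":37},
    {"delta_pos":[133,-494,-80],"roll":0,"jaw":37}
  ]
}}

```text
time_s: 18.2
ee_pos: [584.6, 179.7, 107.2]
ee_rot: [179.9, 0.1, 2.5]
force: [0.2, -0.6, -1.8]
gripper_width: 39.9
gripper_force: 15.0
```

>>> {"method": "arm_command", "body": {
  "rows": [
    {"delta_pos":[0,0,0],"roll":0,"jaw":37},
    {"delta_pos":[0,0,0],"roll":0,"jaw":37},
    {"delta_pos":[0,0,0],"roll":0,"jaw":37}
  ]
}}

```text
time_s: 18.45
ee_pos: [585.2, 178.9, 107.7]
ee_rot: [180.0, 0.0, 2.4]
force: [-1.0, 1.0, -1.4]
gripper_width: 39.7
gripper_force: 15.0
```

```bash
python3 -c "
from h import *
go(586,180,39.5,2.5)"
```

```text
pos [585.2 178.9 107.7] yaw 2.41 q6 103.5 -> delta [ 0.8 -1.  68.2] roll -0.02 dyaw 0.1
```

>>> {"method": "arm_command", "body": {
  "rows": [
    {"delta_pos":[0.6,-0.7,20],"roll":0,"jaw":37},
    {"delta_pos":[0.6,-0.7,40],"roll":0,"jaw":37},
    {"delta_pos":[0.6,-0.7,52],"roll":0,"jaw":37},
    {"delta_pos":[0.6,-0.7,52],"roll":0,"jaw":37},
    {"delta_pos":[0.6,-0.7,52],"roll":0,"jaw":37}
  ]
}}

```text
time_s: 18.87
ee_pos: [585.6, 180.2, 55.3]
ee_rot: [180.0, 0.1, 2.5]
force: [0.9, -0.1, -0.7]
gripper_width: 39.3
gripper_force: 15.0
```

```bash
python3 -c "
from h import *
go(586,180,40.1,2.5)
f=env.grab_frame('scene');cv2.imwrite('pics/g8.png',cv2.resize(f['img'][160:250,330:450],(720,540),interpolation=cv2.INTER_CUBIC))"
```

```text
pos [585.6 180.2  55.3] yaw 2.46 q6 103.6 -> delta [ 0.4  0.2 15.2] roll -0.01 dyaw 0.0
```

View pics/g8.png

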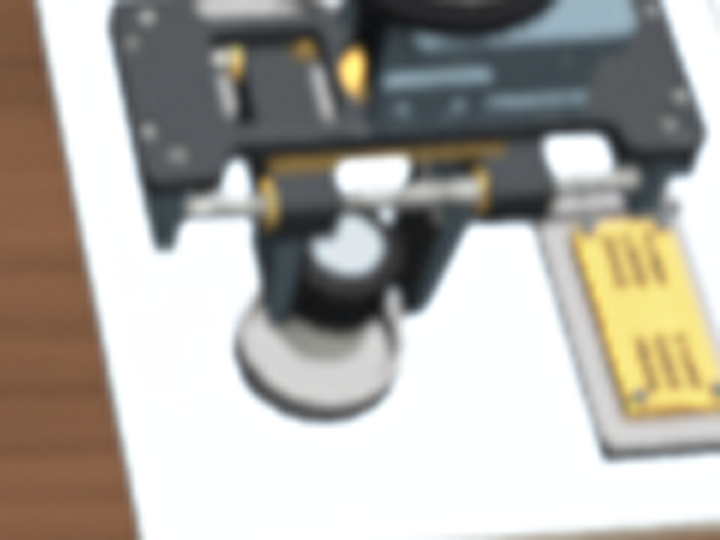

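Eyepiece head is at crop (350,260), tube foot about (330,355), cup rim ellipse spanning x 238–400 and y 290–420. I check the foot against the cup numerically.

```bash
python3 -c "
from h import *
f=env.grab_frame('scene');F=K(f)
def pr(X):
    c=f['R']@np.array(X,float)+f['t'];return ((c[0]/c[2]*F+f['cx']+.5-330)*6).round(),((c[1]/c[2]*F+f['cy']+.5-160)*6).round()
e=(585.6,180.2)
print('foot front',pr((e[0]+16,e[1],27)),'head top c',pr((*e,77)))
n=(585.4,180.3)
for R,z in((26,12),(26,24),(31,24),(31,6)):print(R,z,[pr((n[0]+R*a,n[1]+R*b,z)) for a,b in((1,0),(0,1),(0,-1))])
"
```

```text
foot front (np.float64(326.0), np.float64(366.0)) head top c (np.float64(344.0), np.float64(248.0))
26 12 [(np.float64(323.0), np.float64(412.0)), (np.float64(383.0), np.float64(348.0)), (np.float64(240.0), np.float64(353.0))]
26 24 [(np.float64(329.0), np.float64(394.0)), (np.float64(390.0), np.float64(330.0)), (np.float64(246.0), np.float64(335.0))]
31 24 [(np.float64(332.0), np.float64(406.0)), (np.float64(404.0), np.float64(329.0)), (np.float64(232.0), np.float64(335.0))]
31 6 [(np.float64(323.0), np.float64(432.0)), (np.float64(394.0), np.float64(357.0)), (np.float64(224.0), np.float64(362.0))]
```

>>> {"method": "arm_command", "body": {
  "rows": [
    {"delta_pos":[0,0,5],"roll":0,"jaw":37},
    {"delta_pos":[0,0,9],"roll":0,"jaw":37},
    {"delta_pos":[0,0,12],"roll":0,"jaw":37},
    {"delta_pos":[0,0,13.5],"roll":0,"jaw":37},
    {"delta_pos":[0,0,14],"roll":0,"jaw":37},
    {"delta_pos":[0,0,14.5],"roll":0,"jaw":37},
    {"delta_pos":[0,0,14.5],"roll":0,"jaw":37},
    {"delta_pos":[0,0,14.5],"roll":0,"jaw":37}
  ]
}}

```text
time_s: 19.63
ee_pos: [585.9, 181.0, 41.1]
ee_rot: [180.0, -0.0, 2.5]
force: [0.3, -0.0, -0.3]
gripper_width: 39.5
gripper_force: 15.0
```

>>> {"method": "arm_command", "body": {
  "rows": [
    {"delta_pos":[0,0,0.5],"roll":0,"jaw":37},
    {"delta_pos":[0,0,0.5],"roll":0,"jaw":37},
    {"delta_pos":[0,0,0.5],"roll":0,"jaw":37}
  ]
}}

```text
time_s: 19.88
ee_pos: [585.9, 180.9, 40.6]
ee_rot: [180.0, -0.0, 2.5]
force: [0.1, -0.1, -0.8]
gripper_width: 39.5
gripper_force: 15.0
```

>>> {"method": "arm_command", "body": {
  "rows": [
    {"delta_pos":[0,0,0.5],"roll":0,"jaw":37},
    {"delta_pos":[0,0,0.5],"roll":0,"jaw":37},
    {"delta_pos":[0,0,0.5],"roll":0,"jaw":37}
  ]
}}

```text
time_s: 20.13
ee_pos: [585.9, 181.0, 40.2]
ee_rot: [-180.0, -0.0, 2.5]
force: [-0.9, -0.5, 0.8]
gripper_width: 39.5
gripper_force: 15.0
```

>>> {"method": "arm_command", "body": {
  "rows": [
    {"delta_pos":[0,0,0.3],"roll":0,"jaw":37},
    {"delta_pos":[0,0,0.3],"roll":0,"jaw":37},
    {"delta_pos":[0,0,0.3],"roll":0,"jaw":37}
  ]
}}

```text
time_s: 20.38
ee_pos: [586.0, 181.0, 40.2]
ee_rot: [-180.0, -0.0, 2.5]
force: [-1.0, 0.1, 3.7]
gripper_width: 39.6
gripper_force: 15.0
```

>>> {"method": "arm_command", "body": {
  "rows": [
    {"delta_pos":[0,0,0],"roll":0,"jaw":46},
    {"delta_pos":[0,0,0],"roll":0,"jaw":52},
    {"delta_pos":[0,0,0],"roll":0,"jaw":62},
    {"delta_pos":[0,0,0],"roll":0,"jaw":70},
    {"delta_pos":[0,0,-15],"roll":0,"jaw":75},
    {"delta_pos":[0,0,-45],"roll":0,"jaw":75},
    {"delta_pos":[0,0,-65],"roll":0,"jaw":90},
    {"delta_pos":[-136,253,-65],"roll":0,"jaw":100},
    {"delta_pos":[-136,253,-65],"roll":0,"jaw":100},
    {"delta_pos":[-136,253,-65],"roll":0,"jaw":100},
    {"delta_pos":[-136,253,-65],"roll":0,"jaw":100},
    {"delta_pos":[-136,253,-65],"roll":0,"jaw":100},
    {"delta_pos":[-136,253,-65],"roll":0,"jaw":100},
    {"delta_pos":[-136,253,-65],"roll":0,"jaw":100},
    {"delta_pos":[-136,253,-35],"roll":0,"jaw":100},
    {"delta_pos":[-136,253,-25],"roll":0,"jaw":100},
    {"delta_pos":[-136,253,-25],"roll":0,"jaw":100},
    {"delta_pos":[-136,253,-25],"roll":0,"jaw":100}
  ]
}}

```text
time_s: 21.88
ee_pos: [460.9, -77.9, 64.6]
ee_rot: [-180.0, 0.0, 2.5]
force: [0.1, 0.2, 0.3]
gripper_width: 91.2
gripper_force: 0.0
```

```bash
python3 -c "
from h import *
go(461.2,-77.7,17,2.5)
f=env.grab_frame('scene');a=cv2.resize(f['img'][130:220,200:320],(400,300),interpolation=cv2.INTER_CUBIC)
b=cv2.resize(env.grab_frame('top')['img'][170:300,100:240],(400,300),interpolation=cv2.INTER_CUBIC)
cv2.imwrite('pics/g9.png',np.hstack([a,b]))"
```

```text
pos [460.9 -77.9  64.6] yaw 2.49 q6 76.5 -> delta [ 0.3 -0.2 47.6] roll -0.0 dyaw 0.0
```

View pics/g9.png

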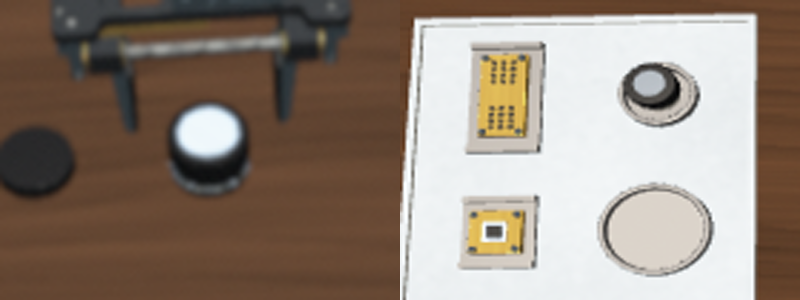

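Left: finger tips at (130,130) and (287,118) straddle the objective's glass at (209,130). Right: plate, holder and eyepiece sit in their nests, with the eyepiece upright at (655,87). I grip the objective.

>>> {"method": "arm_command", "body": {
  "rows": [
    {"delta_pos":[0.3,0,20],"roll":0,"jaw":100},
    {"delta_pos":[0.3,0,36],"roll":0,"jaw":100},
    {"delta_pos":[0.3,0,47],"roll":0,"jaw":100},
    {"delta_pos":[0.3,0,47],"roll":0,"jaw":90},
    {"delta_pos":[0.3,0,47],"roll":0,"jaw":80},
    {"delta_pos":[0.3,0,47],"roll":0,"jaw":72},
    {"delta_pos":[0.3,0,47],"roll":0,"jaw":67},
    {"delta_pos":[0.3,0,47],"roll":0,"jaw":62},
    {"delta_pos":[0.3,0,47],"roll":0,"jaw":57},
    {"delta_pos":[0.3,0,47],"roll":0,"jaw":54},
    {"delta_pos":[0.3,0,47],"roll":0,"jaw":54},
    {"delta_pos":[0.3,0,47],"roll":0,"jaw":54}
  ],
  "squeeze": 20
}}

```text
time_s: 22.98
ee_pos: [461.9, -77.8, 18.4]
ee_rot: [180.0, -0.1, 2.5]
force: [-0.2, 0.9, 5.9]
gripper_width: 55.9
gripper_force: 20.0
```

```bash
python3 -c "
from h import *
go(455.8,174.9,90,2.5)"
```

```text
pos [461.9 -77.8  18.4] yaw 2.51 q6 76.5 -> delta [   4.9 -252.8  -71.6] roll 0.0 dyaw -0.0
```

>>> {"method": "arm_command", "body": {
  "rows": [
    {"delta_pos":[0,0,-10],"roll":0,"jaw":54},
    {"delta_pos":[0,0,-35],"roll":0,"jaw":54},
    {"delta_pos":[0,0,-65],"roll":0,"jaw":54},
    {"delta_pos":[0,-20,-72],"roll":0,"jaw":54},
    {"delta_pos":[-5.5,-253,-72],"roll":0,"jaw":54},
    {"delta_pos":[-5.5,-253,-72],"roll":0,"jaw":54},
    {"delta_pos":[-5.5,-253,-72],"roll":0,"jaw":54},
    {"delta_pos":[-5.5,-253,-72],"roll":0,"jaw":54},
    {"delta_pos":[-5.5,-253,-72],"roll":0,"jaw":54},
    {"delta_pos":[-5.5,-253,-72],"roll":0,"jaw":54},
    {"delta_pos":[-5.5,-253,-72],"roll":0,"jaw":54},
    {"delta_pos":[-5.5,-253,-72],"roll":0,"jaw":54},
    {"delta_pos":[-5.5,-253,-72],"roll":0,"jaw":54},
    {"delta_pos":[-5.5,-253,-72],"roll":0,"jaw":54}
  ]
}}

```text
time_s: 24.15
ee_pos: [444.5, 173.5, 89.4]
ee_rot: [180.0, 0.1, 2.4]
force: [0.3, -0.2, -0.7]
gripper_width: 55.5
gripper_force: 20.0
```

```bash
python3 -c "
from h import *
go(456,174.9,30.4,2.5)"
```

```text
pos [444.5 173.5  89.4] yaw 2.43 q6 107.5 -> delta [11.6 -0.9 59. ] roll -0.01 dyaw 0.1
```

>>> {"method": "arm_command", "body": {
  "rows": [
    {"delta_pos":[11,-0.7,0],"roll":0,"jaw":54},
    {"delta_pos":[11,-0.7,20],"roll":0,"jaw":54},
    {"delta_pos":[11,-0.7,36],"roll":0,"jaw":54},
    {"delta_pos":[11,-0.7,43],"roll":0,"jaw":54},
    {"delta_pos":[11,-0.7,43],"roll":0,"jaw":54},
    {"delta_pos":[11,-0.7,43],"roll":0,"jaw":54}
  ]
}}

```text
time_s: 24.65
ee_pos: [456.3, 175.5, 46.7]
ee_rot: [180.0, 0.0, 2.5]
force: [0.3, -0.2, -2.8]
gripper_width: 55.6
gripper_force: 20.0
```

```bash
python3 -c "
from h import *
go(456,174.9,30.4,2.5)
f=env.grab_frame('scene');cv2.imwrite('pics/g10.png',cv2.resize(f['img'][120:210,320:440],(720,540),interpolation=cv2.INTER_CUBIC))"
```

```text
pos [456.3 175.5  46.7] yaw 2.45 q6 107.2 -> delta [-0.3  0.5 16.3] roll -0.01 dyaw 0.0
```

View pics/g10.png

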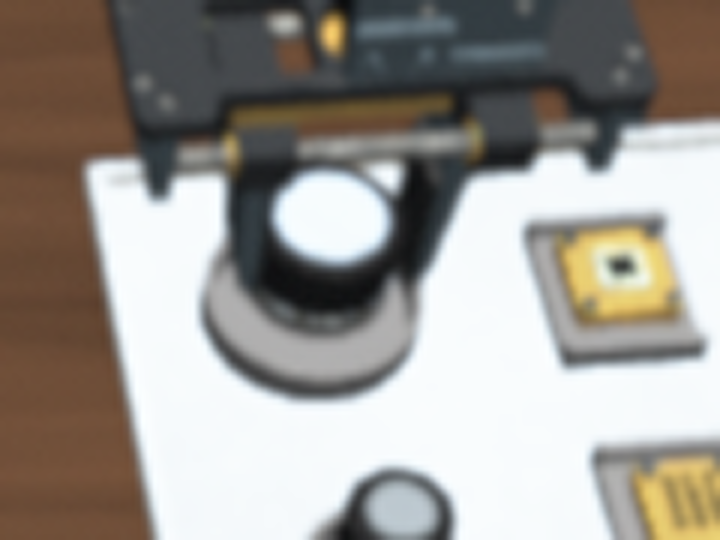

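The objective (glass at 332,215, foot about 320,325) hangs over the middle of the large cup, whose rim spans 203–415. I lower it.

>>> {"method": "arm_command", "body": {
  "rows": [
    {"delta_pos":[0,0,5],"roll":0,"jaw":54},
    {"delta_pos":[0,0,10],"roll":0,"jaw":54},
    {"delta_pos":[0,0,13.5],"roll":0,"jaw":54},
    {"delta_pos":[0,0,15],"roll":0,"jaw":54},
    {"delta_pos":[0,0,15.5],"roll":0,"jaw":54},
    {"delta_pos":[0,0,15.5],"roll":0,"jaw":54},
    {"delta_pos":[0,0,15.5],"roll":0,"jaw":54}
  ]
}}

```text
time_s: 25.28
ee_pos: [455.8, 176.0, 31.3]
ee_rot: [180.0, -0.0, 2.5]
force: [-0.3, 0.1, -2.1]
gripper_width: 55.6
gripper_force: 20.0
```

>>> {"method": "arm_command", "body": {
  "rows": [
    {"delta_pos":[0,0,0.5],"roll":0,"jaw":54},
    {"delta_pos":[0,0,0.5],"roll":0,"jaw":54},
    {"delta_pos":[0,0,0.5],"roll":0,"jaw":54}
  ]
}}

```text
time_s: 25.53
ee_pos: [455.8, 175.9, 30.8]
ee_rot: [180.0, -0.0, 2.5]
force: [0.0, -0.5, -2.0]
gripper_width: 55.4
gripper_force: 20.0
```

>>> {"method": "arm_command", "body": {
  "rows": [
    {"delta_pos":[0,0,0.4],"roll":0,"jaw":54},
    {"delta_pos":[0,0,0.6],"roll":0,"jaw":54},
    {"delta_pos":[0,0,0.6],"roll":0,"jaw":54},
    {"delta_pos":[0,0,0.6],"roll":0,"jaw":54}
  ]
}}

```text
time_s: 25.87
ee_pos: [455.8, 176.0, 30.4]
ee_rot: [-180.0, -0.0, 2.5]
force: [-2.1, 0.1, 2.9]
gripper_width: 55.5
gripper_force: 20.0
```

>>> {"method": "arm_command", "body": {
  "rows": [
    {"delta_pos":[0,0,0],"roll":0,"jaw":64},
    {"delta_pos":[0,0,0],"roll":0,"jaw":70},
    {"delta_pos":[0,0,0],"roll":0,"jaw":80},
    {"delta_pos":[0,0,0],"roll":0,"jaw":90},
    {"delta_pos":[0,0,-15],"roll":0,"jaw":90},
    {"delta_pos":[0,0,-50],"roll":0,"jaw":90},
    {"delta_pos":[0,0,-90],"roll":0,"jaw":90},
    {"delta_pos":[0,300,-120],"roll":0,"jaw":90},
    {"delta_pos":[0,300,-120],"roll":0,"jaw":90},
    {"delta_pos":[0,300,-120],"roll":0,"jaw":90},
    {"delta_pos":[0,300,-120],"roll":0,"jaw":90},
    {"delta_pos":[0,300,-120],"roll":0,"jaw":90},
    {"delta_pos":[0,300,-120],"roll":0,"jaw":90},
    {"delta_pos":[0,300,-120],"roll":0,"jaw":90},
    {"delta_pos":[0,300,-120],"roll":0,"jaw":90},
    {"delta_pos":[0,300,-120],"roll":0,"jaw":90},
    {"delta_pos":[0,300,-120],"roll":0,"jaw":90}
  ]
}}

```text
time_s: 27.28
ee_pos: [468.5, -123.7, 149.8]
ee_rot: [-180.0, 0.0, 2.4]
force: [-0.3, 0.4, -0.2]
gripper_width: 81.7
gripper_force: 0.0
```

```bash
python3 -c "
from h import *
print(env.state()['ee_pos'])
a=cv2.resize(env.grab_frame('scene')['img'][130:255,325:485],(400,312),interpolation=cv2.INTER_CUBIC)
b=cv2.resize(env.grab_frame('top')['img'][170:310,80:260],(400,312),interpolation=cv2.INTER_CUBIC)
cv2.imwrite('pics/g11.png',np.hstack([a,b]))"
```

```text
[ 468.54731594 -123.6872741   149.84995378]
```

View pics/g11.png

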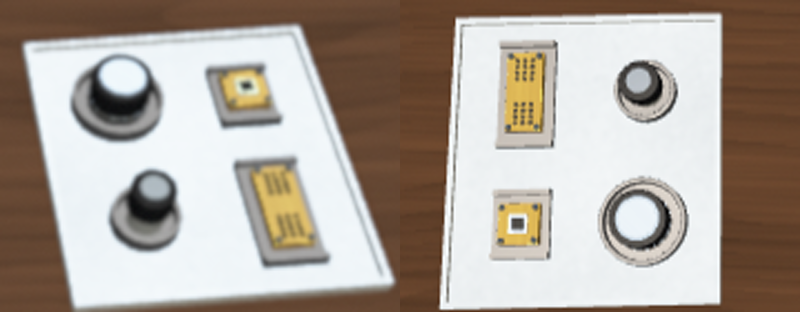

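All four are in their nests: both plates are centred and square, and the eyepiece (640,82) and objective (638,220) stand upright in their cups. I hand in the job.

```bash
python3 -c "
from workcell import env
print(env.job_done())"
```

```text
the job is handed in; nothing more can be done
None
```

The sample plate, chip holder, eyepiece and objective are each set down in their own nests, in the order asked. I never gripped the blank or the dust cap. The job was handed in at about 27 s; the hand-in returned no verdict.

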